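Gauge two hanging bushes and sort them

TASK

Two brass bushes hang on the hooks of the small rack; they look alike outside, but only one has a bore wide enough for the gauge pin. Lift each one up and off its hook: slide the one that fits onto the gauge pin, fully home against the shoulder, and leave it there; set the one that is too tight down in the empty dark tray. Do not drop the bushes, and leave the other things on the bench where they are.

Things in the scene. Friction and masses are not known exactly. Their poses are not given: they have to be found in the camera images.
- bush_wide: plain brass bush (short tube), outside diameter 40 mm, length 22 mm, about 0.12 kg, bore 26 mm (wall 7 mm). Origin at its centre, x axis = bore axis. Hangs at the start on one of the two hooks (which one varies), bore axis along the rack's x, bore top resting on the wire, centre 10 mm below the wire's centre line. Fits the 22 mm gauge pin with 2 mm play all round.
- bush_narrow: plain brass bush (short tube), outside diameter 40 mm, length 22 mm, about 0.12 kg, bore 19 mm (wall 10.5 mm). Origin at its centre, x axis = bore axis. Hangs at the start on one of the two hooks (which one varies), bore axis along the rack's x, bore top resting on the wire, centre 6.5 mm below the wire's centre line. Too tight for the 22 mm gauge pin.
- rack: hook rack, fixed: painted grey steel angle, foot 75 mm deep (x -45 to +30 mm), 190 mm wide; upright plate 5 mm thick, front face at x = +25 mm, top edge at z = 120 mm. Origin on the bench under the foot. Two wire hooks stick out of the plate along the rack's -x (roughly towards the robot).
- hook_left (a point): point on the centre line of the hook wire at the rack's +y side, z = 105 mm, above the middle of the bush there. Wire 6 mm thick, level from the plate to x = -22 mm, then turned up 7 mm to its tip, ending at x = -29 mm. To be drawn off along -x past the tip, a bush must be lifted 7 to 13 mm (narrow) or 7 to 20 mm (wide). Axes as the rack's.
- hook_right (a point): the same point on the equal hook at the rack's -y side; the hooks are 110 mm apart.
- gauge: pin gauge, fixed: aluminium foot 100x80x10 mm, upright block 46 mm wide, 116 mm high, front face at x = 0. Origin on the bench under the block's front face. From the block a collar (diameter 34 mm, 10 mm long), then the steel pin (diameter 22 mm, 42 mm long, nose tapered to 12 mm over its last 8 mm) stick out level along -x, roughly towards the robot, axis at z = 95 mm.
- gauge_shoulder (a point): point on the pin's axis in the shoulder plane (the collar's front face, where the pin begins). Axes as the gauge's: the pin runs from here along -x. A bush pushed fully home has its centre 11 mm from here, at x = -11 mm.
- gauge_nose (a point): centre of the pin's front end, 42 mm before the shoulder along -x.
- tray: open dark steel tray, fixed to the bench, 100 mm (x) x 130 mm (y), 20 mm high, walls and floor 3 mm thick, empty. Origin on the bench under its centre.
- marker0: marker pen, 127x12x14 mm, lying between rack and gauge, a bystander to leave alone. Origin at the centre of its underside.
- loupe: black eye loupe, 36 mm wide and high, standing on the bench behind, a bystander to leave alone. Origin at the centre of its underside.
- kapton_roll: amber tape roll, 62 mm across, 19 mm high, lying flat behind, a bystander to leave alone. Origin at the centre of its underside.
- multimeter: hand multimeter, 144x68x39 mm, lying at the front right, a bystander to leave alone. Origin at the centre of its underside.
- power_bank: grey power bank, 111x60x16 mm, lying at the front left, a bystander to leave alone. Origin at the centre of its underside.
Things that resemble listed ones, but are neither listed nor needed, are in the scene too. What is shaped like the bush_narrow but turquoise is not meant.

How it is judged:
At the end, for the whole second after the job is handed in: The bush with the wide bore is on the gauge pin, its face within 5 mm of the shoulder, aligned with the pin (within 6 mm and 0.2 rad), at rest; the bush with the narrow bore lies or stands on the tray's floor inside its walls (centre 8 to 32 mm above the bench), at rest (x of bush_wide in the frame of gauge_shoulder between -0.016 and -0.006 m and y of bush_wide in the frame of gauge_shoulder between -0.006 and 0.006 m and z of bush_wide in the frame of gauge_shoulder between -0.006 and 0.006 m and angle between the x axis of bush_wide and the x axis of gauge_shoulder, either way round below 0.2 rad and x of bush_narrow in the frame of tray between -0.047 and 0.047 m and y of bush_narrow in the frame of tray between -0.062 and 0.062 m and z of bush_narrow in the frame of tray between 0.008 and 0.032 m and linear speed of bush_wide below 0.02 m/s and linear speed of bush_narrow below 0.05 m/s); the robot touches nothing.
It fails at once if a bush is dropped or thrown (moves faster than 0.7 m/s out of the fingers) ((linear speed of bush_wide above 0.7 m/s and contact force between the fingers and bush_wide below 0.05 N) or (linear speed of bush_narrow above 0.7 m/s and contact force between the fingers and bush_narrow below 0.05 N)).
It fails at once if a bystander is shifted by more than 40 mm (distance of any of marker0, loupe, kapton_roll, multimeter, power_bank from where it was at the start of the episode above 0.04 m).
It also fails if it takes over 54 s, if anything falls off the work surface, if the arm or the gripper's body presses on something with over 40 N, if the wrist force passes 120 N, or if a joint passes its speed limit or range.

ROBOT

A 6-joint arm with a two-finger parallel gripper is mounted at the origin on a cart in front of the work surface, level with it; the furniture and walls round the work are solid. World frame = base frame: x ahead of the robot, y to its left, z up, the work surface at z = 0. Lengths are in m, angles in rad, forces in N, time in s.
With the tool pointing down it reaches from about 0.3 to 0.85 m from the base axis. Payload 5.4 kg.
Tool frame: the origin (TCP) lies on the front face of the gripper's body, between the roots of the fingers; the fingertips stand 73 mm ahead of it and the grasp point (between the pads) lies 54 mm ahead of it; z points along the fingers, y is the line along which they close (so a half turn about z gives the same grasp; the last joint's range is limited). The gripper opens to 85 mm and grips with 20 to 120 N. Pads are 22 mm wide; open, the fingers measure 114 mm over their backs; the gripper's body (76 mm by 85 mm) begins 54 mm behind the grasp point. The pads swing forward as they close: fully open they stand 13 mm farther back than shut.
Start: joints at [-1.314, 0.158, 1.597, -0, 1.386, -0.21], TCP at [0.259, -0.513, 0.304] pointing down, gripper open.
Joint ranges: [-2.91, 2.91], [-0.94, 2.29], [0.18, 2.7], [-1.29, 4.43], [0.17, 2.64], [-3, 3]. Speed limits (rad/s): [2.57, 2.57, 3.14, 3.14, 3.14, 3.14].

INTERFACE

Orientations are given as a unit quaternion [w, x, y, z].
In Python, from workcell import * gives the robot as it stands.
- The arm moves only by the tool move_arm, never from a script. Its argument "commands" is a list of rows, each an object of numbers: "tx", "ty", "tz": the shift along the tool's x, y, z in m; "roll": the turn about the tool's z in degrees. In form: [{"tx": .., "ty": .., "tz": .., "roll": ..}, ...]. A call has 1 to 8 rows; each row shifts and turns the commanded pose from where the row before left it, along the tool's axes as they then stand; what a row does not reach is not made up. A row lasts 1/12 s, in which the tool goes at most 41.7 mm and 7.16 degrees, less where a joint would pass 70% of its speed; a pose out of reach is approached as far as the arm can. A call is refused whole if a number of a shift passes 0.0417 or a number of a turn 7.16, either way. A call with a gripper value outside its range is refused whole. "hand" is the closure, from -1 (fully open) to 1 (shut), set as the call begins (left out, the last holds). The fingers move at their own pace and stop on an object; "squeeze" is the grip in N (left out, the last holds). Time passes only in rows, so rows that do not move let the fingers close. It gives the time, the measured TCP pose, the force, the opening and the grip force at its end, in the units of the state.
- read_state(): the state, without advancing time (a new reading comes with each control period).
- grab_frame(name): name is "side" or "top"; returns a dict with "image" (480x640x3 uint8, red, green, blue), "camera_matrix" (3x3 intrinsics, pixels), "world_to_cam" (4x4, takes a point from world to camera coordinates). Camera axes: x right, y down, z forward; pixel columns grow to the right and rows downward; lengths in m; the calibration is good to about 2 mm. A picture is of the moment at which its call begins. There is no depth.
- finish_job(): hands the job in; it is judged then, once.
Trained networks look in a picture, given as the dict that the camera call returned (one of the last four; its "shot" number tells which), for a name from the list of things; names that differ only in an ending like _2 or _b are one class to them, and where a whole thing is asked for, a point or a joint stands for the part that bears it (a point fixed in the world has none). Each returns a list of dicts, best first, with "score" (0 to 1); they miss things now and then, are a little off and sometimes report something else, mostly with a low value. They report only what shows in the picture. A call takes as long as a camera call. They do not tell look-alikes from the thing itself.
- masks_of(picture, target): "mask" (480x640 bool, what is visible of it) and "centre" ([column, row] as shares, 0 to 1, of the picture: columns of its width, rows of its height, amid what is visible of it).
- landmark_of(picture, target): "centre" ([column, row] as shares, 0 to 1, of the picture: columns of its width, rows of its height: a listed point, or the origin of a listed thing).
The state is a dict: "time": time; "qpos": joint angles; "joint_velocities": joint speeds; "joint_efforts": joint torques, N m; "position": TCP position; "ee_rot": TCP orientation; "wrist_force": force on the tool from outside, world axes, zero at the start; "ft_torque": the same for the moment, N m; "width": finger opening in m; "grasp_force": force on a finger pad.
Only numpy, scipy, OpenCV 4.12 (cv2) and the standard library are available. Lean on these libraries where they do the work, as an engineer would, in place of code of your own. Each camera call takes 0.05 s, during which the arm holds its last target. There are 200 camera calls.

## Working session

There is one attempt and no reset: what is moved stays moved. The work goes in short steps, Python scripts to look and compute and a tool call to move; the robot and the scene stay as the last step left them, time stands still between calls to the robot, and variables do not carry over. Pictures are saved under pics/ and viewed, at most 10 in all, crops included, and the job is handed in when it is done.

Besides the shell and the picture viewer there is one more tool, called as a command line: name --argument value ..., lists and objects as JSON in quotes. move_arm: Moves the arm, as the interface text tells. Its arguments: {"type":"object","properties":{"commands":{"type":"array"},"hand":{"type":"number"},"squeeze":{"type":"number"}},"required":["commands"]}

```bash
ls; mkdir -p pics; cat > h.py <<'E'
from workcell import *
import numpy as np, cv2
def px(d): return np.array([d["centre"][0]*640,d["centre"][1]*480])
def tri(pa,ua,pb,ub):
    P=[p["camera_matrix"]@p["world_to_cam"][:3] for p in (pa,pb)]
    P=[np.array(x) for x in P]
    X=cv2.triangulatePoints(P[0],P[1],np.array(ua,float).reshape(2,1),np.array(ub,float).reshape(2,1))[:,0]
    X=X[:3]/X[3]
    e=[np.linalg.norm((p@np.r_[X,1])[:2]/(p@np.r_[X,1])[2]-u) for p,u in zip(P,(ua,ub))]
    return X,e
def atz(p,u,z):
    P=np.array(p["camera_matrix"])@np.array(p["world_to_cam"])[:3]
    A=np.c_[P[:,0],P[:,1],-np.array([u[0],u[1],1])]
    s=np.linalg.solve(A,-(P[:,2]*z+P[:,3])); return np.r_[s[:2],z]
E
python3 - <<'E'
from h import *
a=grab_frame("side");b=grab_frame("top")
cv2.imwrite("pics/s.png",a["image"][:,:,::-1]);cv2.imwrite("pics/t.png",b["image"][:,:,::-1])
s=read_state();print({k:np.round(v,3) for k,v in s.items()})
for n in ["hook_left","hook_right","gauge_shoulder","gauge_nose","bush_wide","bush_narrow","tray","rack","gauge"]:
    A=landmark_of(a,n);B=landmark_of(b,n)
    print(n,[(np.round(px(d)).tolist(),round(d["score"],2)) for d in A[:3]],[(np.round(px(d)).tolist(),round(d["score"],2)) for d in B[:3]])
    if A and B:
        X,e=tri(a,px(A[0]),b,px(B[0]));print("  ",X.round(4),np.round(e,1))
E
```

```text
pics
{'time': np.float64(0.1), 'qpos': array([-1.314,  0.159,  1.598,  0.   ,  1.386, -0.21 ]), 'joint_velocities': array([ 0.002, -0.003, -0.002, -0.   ,  0.   ,  0.   ]), 'joint_efforts': array([-0.0000e+00, -3.9699e+01, -3.3234e+01, -0.0000e+00,  4.0000e-03,
       -0.0000e+00]), 'position': array([ 0.259, -0.513,  0.303]), 'ee_rot': array([-0.001,  0.973,  0.231, -0.   ]), 'wrist_force': array([ 0.633, -0.297,  0.581]), 'ft_torque': array([ 0.045, -0.07 ,  0.013]), 'grasp_force': np.float64(0.0), 'width': np.float64(0.085)}
hook_left [([352.0, 250.0], 0.71)] [([390.0, 224.0], 0.56), ([345.0, 162.0], 0.56)]
   [ 0.6197 -0.1378  0.1099] [1.1 1. ]
hook_right [([387.0, 264.0], 0.66)] [([439.0, 212.0], 0.88)]
   [ 0.6501 -0.2496  0.1121] [1.6 1.3]
gauge_shoulder [([319.0, 218.0], 0.63), ([304.0, 223.0], 0.42)] [([275.0, 210.0], 0.69)]
   [0.6481 0.1299 0.0987] [1.2 1.2]
gauge_nose [([304.0, 225.0], 0.65)] [([272.0, 230.0], 0.91)]
   [0.6035 0.1374 0.0834] [1.9 1.9]
bush_wide [([351.0, 259.0], 0.58)] [([433.0, 211.0], 0.62), ([387.0, 223.0], 0.61)]
   [ 0.6202 -0.2211  0.1243] [17.1 13.4]
bush_narrow [([419.0, 325.0], 0.89), ([386.0, 270.0], 0.58)] [([476.0, 210.0], 0.51), ([388.0, 222.0], 0.51), ([431.0, 210.0], 0.5)]
   [ 0.6638 -0.36    0.0152] [2.5 1.8]
tray [([259.0, 276.0], 0.6)] [([304.0, 298.0], 0.82)]
   [ 0.4411  0.059  -0.0041] [3.7 3.3]
rack [([367.0, 298.0], 0.88)] [([406.0, 219.0], 0.63)]
   [ 0.636  -0.1879  0.0054] [0.9 0.8]
gauge [([325.0, 256.0], 0.97)] [([271.0, 231.0], 0.68), ([280.0, 210.0], 0.58), ([302.0, 298.0], 0.15)]
   [ 0.6292  0.1358 -0.0111] [13.5 13.2]
```

```bash
python3 - <<'E'
import cv2
a=cv2.imread("pics/s.png");b=cv2.imread("pics/t.png")
cv2.imwrite("pics/s2.png",cv2.resize(a[190:340,235:435],None,fx=4,fy=4,interpolation=2))
E
```

```text
(no output)
```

View pics/s2.png

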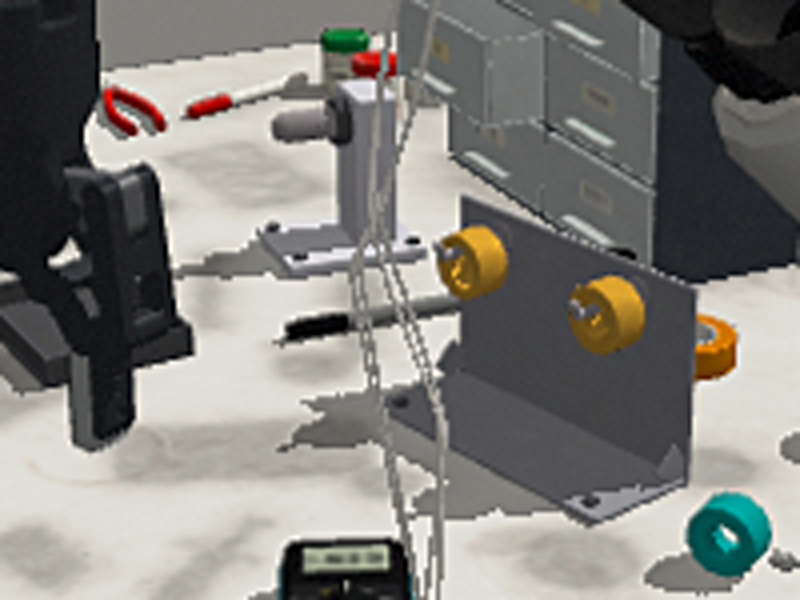

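View pics/t.png

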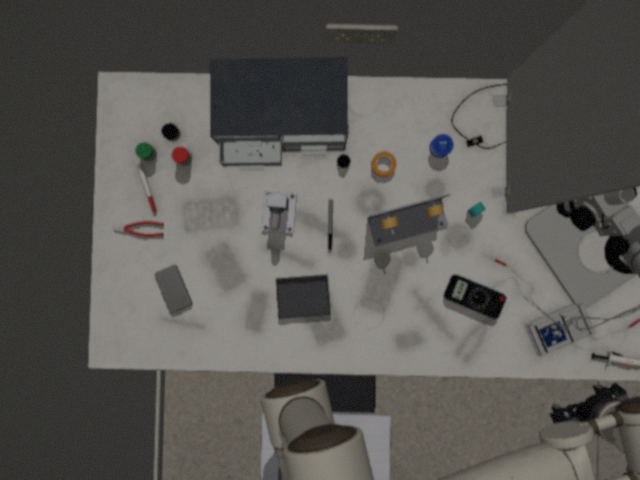

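View pics/s.png

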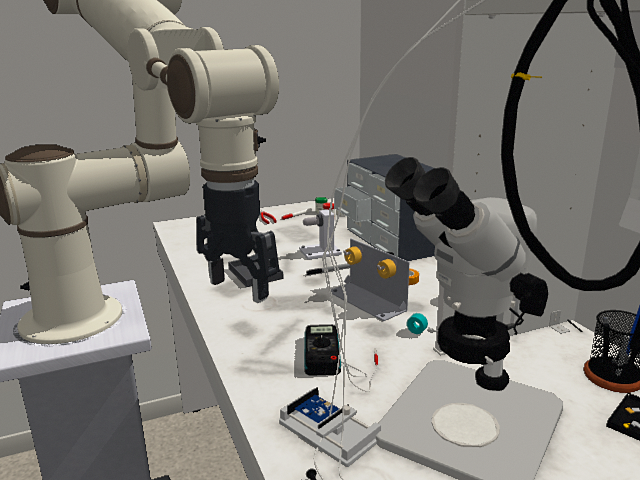

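The left bush sits at about (352,256) and the right at (387,268) in the side view. The pin nose is at about (304,222) and the tray at about (303,298) in the top view. Next I'll fit the fixtures jointly and zoom in on the bores.

```bash
cat > fit.py <<'E'
from h import *
from scipy.optimize import least_squares
def proj(p,X):
    P=np.array(p["camera_matrix"])@np.array(p["world_to_cam"])[:3]
    v=np.c_[np.atleast_2d(X),np.ones(len(np.atleast_2d(X)))]@P.T
    return v[:,:2]/v[:,2:]
def W(q,L):  # q=x,y,yaw,dz
    c,s=np.cos(q[2]),np.sin(q[2]); L=np.atleast_2d(L)
    return np.c_[q[0]+c*L[:,0]-s*L[:,1],q[1]+s*L[:,0]+c*L[:,1],L[:,2]+q[3]]
def fit(obs,q0,extra=None):
    f=lambda q: np.concatenate([np.ravel(proj(p,W(q,L))[0]-u) for p,u,L in obs]+[[q[3]/.002]])
    r=least_squares(f,q0,loss="soft_l1");return r.x,np.abs(r.fun).round(1)
E
python3 - <<'E'
from fit import *
fr=[]
R=[];G=[];T=[]
for k in range(3):
    for cam in("side","top"):
        p=grab_frame(cam);fr.append(p)
        for n,L,S in [("hook_left",[0,.055,.105],R),("hook_right",[0,-.055,.105],R),("rack",[0,0,0],R),("gauge_shoulder",[-.01,0,.095],G),("gauge_nose",[-.052,0,.095],G),("gauge",[0,0,0],G),("tray",[0,0,0],T)]:
            D=landmark_of(p,n)
            if D and D[0]["score"]>.5: S.append((p,px(D[0]),L)); print(k,cam,n,px(D[0]).round(1),round(D[0]["score"],2))
print(fit(R,[.635,-.19,.26,0]))
print(fit(G,[.65,.13,-.1,0]))
p,q=fr[-2],fr[-1]
for n in("bush_wide","bush_narrow"):
  for w,f in(("side",p),("top",q)):
    for d in masks_of(f,n)[:3]:
        m=d["mask"];ys,xs=np.nonzero(m);print(n,w,round(d["score"],2),m.sum(),xs.mean().round(2),ys.mean().round(2),xs.min(),xs.max(),ys.min(),ys.max())
for d in masks_of(q,"tray")[:1]+masks_of(p,"tray")[:1]:
    c=cv2.minAreaRect(np.argwhere(d["mask"])[:,::-1].astype(np.float32));print(c)
im=p["image"][:,:,::-1]
A=cv2.resize(im[238:282,340:408],None,fx=11,fy=11,interpolation=cv2.INTER_CUBIC)
cv2.imwrite("pics/z.png",A)
E
```

```text
0 side hook_left [350.1 249.1] 0.68
0 side hook_right [386.4 266.2] 0.82
0 side rack [365.8 296.6] 0.66
0 side gauge_shoulder [316.4 221.2] 0.85
0 side gauge_nose [305.  223.4] 0.92
0 side gauge [321.3 253.6] 0.55
0 side tray [257.5 271.7] 0.77
0 top hook_left [391.1 224.6] 0.85
0 top hook_right [435.9 209. ] 0.55
0 top rack [407.2 217.6] 0.85
0 top gauge_shoulder [273.7 207. ] 0.59
0 top gauge_nose [269.9 231.2] 0.76
0 top gauge [279.9 210. ] 0.78
1 side hook_left [351.8 249.1] 0.72
1 side hook_right [386.7 264.6] 0.58
1 side rack [366.3 298.7] 0.66
1 side gauge_shoulder [318.8 218.8] 0.68
1 side gauge_nose [303.5 223.3] 0.87
1 side gauge [322.5 252.3] 0.56
1 side tray [323.4 354.7] 0.63
1 top hook_left [389.3 222.3] 0.71
1 top hook_right [433.8 210.5] 0.67
1 top rack [403.6 219.5] 0.79
1 top gauge_shoulder [275.  210.4] 0.83
1 top gauge_nose [271.2 230.7] 0.98
1 top gauge [282.2 208.9] 0.86
1 top tray [301.5 300.3] 0.63
2 side hook_left [352.7 247.3] 0.92
2 side hook_right [385.4 265.3] 0.74
2 side rack [367.8 298. ] 0.75
2 side gauge_shoulder [318.3 219.2] 0.61
2 side gauge_nose [
[... 746 characters left out ...]

       2.4, 3. , 1.1, 0.7, 1.6, 1. , 1.6, 3.7, 0.2, 1.2, 1.3]))
bush_wide side 0.54 239 352.9 255.23 344 362 246 264
bush_wide side 0.53 3501 375.82 283.53 331 408 239 319
bush_wide top 0.67 1355 278.5 212.15 260 296 190 233
bush_wide top 0.54 150 388.84 222.39 381 397 217 228
bush_narrow side 0.78 347 416.62 322.94 406 427 313 333
bush_narrow side 0.48 275 386.76 267.65 378 395 258 277
bush_narrow top 0.72 159 434.92 209.91 427 443 204 216
bush_narrow top 0.53 163 476.37 208.86 468 485 202 216
((302.7926940917969, 295.3658447265625), (41.92873001098633, 52.71411895751953), 85.03025817871094)
((254.21151733398438, 275.4422912597656), (54.71640396118164, 23.533935546875), 11.309932708740234)
```

View pics/z.png

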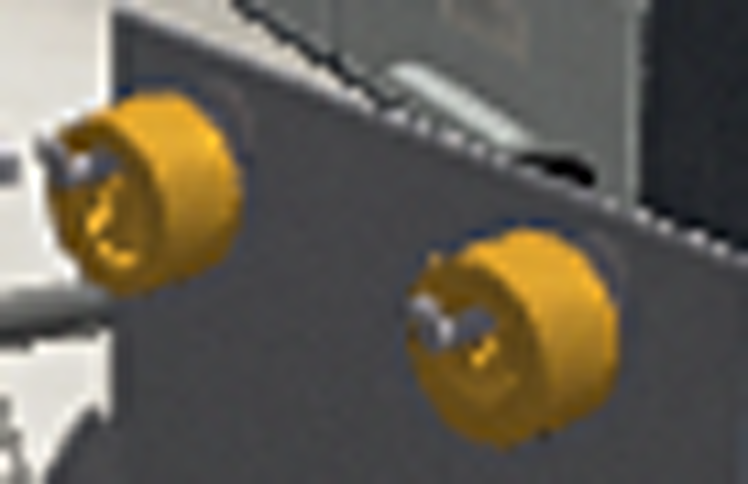

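The bores show clearly. The left bush has the larger bore and thin wall (wide), and the right one has the small bore (narrow). Next I'll refine positions using colour centroids and model overlays.

```bash
python3 - <<'E'
from fit import *
a=grab_frame("side");b=grab_frame("top")
def gold(p,lo,hi):
    h=cv2.cvtColor(p["image"],cv2.COLOR_RGB2HSV)
    m=((h[...,0]>12)&(h[...,0]<28)&(h[...,1]>130)&(h[...,2]>60)).astype(np.uint8)
    m=cv2.morphologyEx(m,cv2.MORPH_CLOSE,np.ones((5,5)))
    n,l,st,c=cv2.connectedComponentsWithStats(m)
    return [(st[i].tolist(),c[i].round(2).tolist()) for i in range(1,n) if st[i][4]>60 and lo[0]<c[i][0]<hi[0] and lo[1]<c[i][1]<hi[1]]
A=gold(a,(335,235),(405,290));B=gold(b,(375,195),(450,235));print(A);print(B)
A.sort(key=lambda t:t[1][0]);B.sort(key=lambda t:t[1][0])
for s,t in zip(A,B): print(tri(a,s[1],b,t[1]))
q=[.637,-.1885,.27,0];g=[.655,.127,-.257,0]
def ov(p,x0,y0,w,h,k,fn,g):
    im=cv2.resize(p["image"][y0:y0+h,x0:x0+w,::-1],None,fx=k,fy=k,interpolation=cv2.INTER_CUBIC)
    def ln(L,c=(0,0,255)):
        u=((proj(p,W(g,L))-[x0,y0]+.5)*k).round().astype(int)
        cv2.polylines(im,[u.reshape(-1,1,2)],False,c,1)
    t=np.linspace(0,2*np.pi,40)
    for x,r in((-.01,.011),(-.01,.017),(0,.017),(-.044,.011),(-.052,.006)):
        ln(np.c_[0*t+x,r*np.cos(t),.095+r*np.sin(t)],(0,255,0))
    ln([[0,-.023,0],[0,-.023,.116],[0,.023,.116],[0,.023,0],[0,-.023,0]])
    return im
I=[ov(b,240,175,75,75,8,None,g),ov(a,290,195,50,75,8,None,g)]
cv2.imwrite("pics/g.png",np.hstack(I)[:, :800])
print(b["world_to_cam"],a["world_to_cam"])
E
```

```text
[([345, 246, 17, 19, 237], [353.01, 255.22]), ([377, 259, 19, 20, 288], [386.18, 268.13])]
[([427, 205, 16, 11, 116], [434.5, 210.33]), ([382, 218, 16, 11, 123], [389.13, 222.87])]
(array([ 0.62230185, -0.13730583,  0.0948818 ]), [np.float64(1.2466433024132193), np.float64(1.061521265651859)])
(array([ 0.65298358, -0.2421799 ,  0.09857906]), [np.float64(1.0443500416321654), np.float64(0.8368325682842893)])
[[ 0.01985164 -0.99973981 -0.01123502  0.02503277]
 [-0.99922476 -0.0194568  -0.03422443  0.60133068]
 [ 0.03399692  0.01190572 -0.99935102  1.53119888]
 [ 0.          0.          0.          1.        ]] [[ 0.92299968 -0.38452576 -0.01454426 -0.5533226 ]
 [-0.15030341 -0.32547237 -0.93352912  0.17381775]
 [ 0.35423224  0.86383313 -0.35820642  1.26980982]
 [ 0.          0.          0.          1.        ]]
```

View pics/g.png

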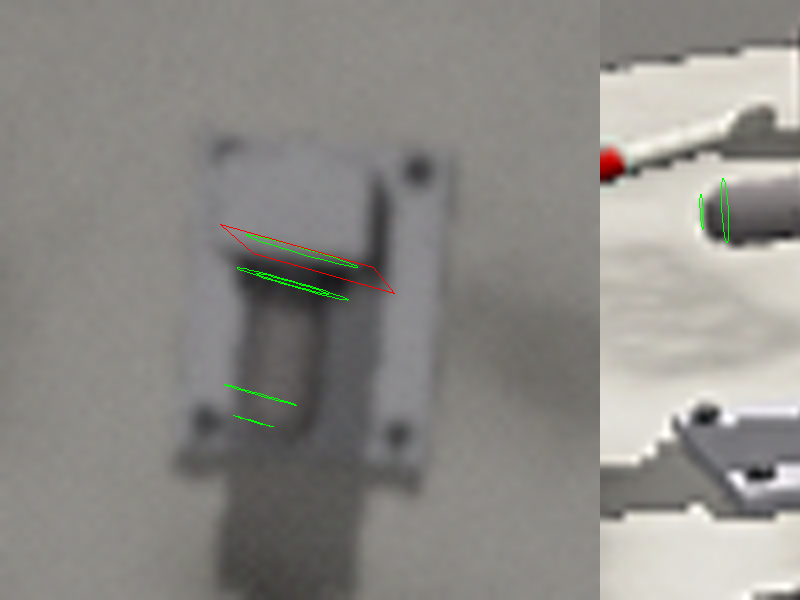

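The gauge yaw fit was wrong: the foot edges in the top crop show yaw ≈ -0.065. The bush heights of 94.9 (left) and 98.6 mm (right) confirm left is wide and right is narrow. I'll refit the gauge on clicked points with an overlay check.

```bash
cat > gfit.py <<'E'
from fit import *
def ov(p,x0,y0,w,h,k,g):
    im=cv2.resize(p["image"][y0:y0+h,x0:x0+w,::-1],None,fx=k,fy=k,interpolation=cv2.INTER_CUBIC)
    def ln(L,c=(0,0,255)):
        u=((proj(p,W(g,L))-[x0,y0]+.5)*k).round().astype(int)
        cv2.polylines(im,[u.reshape(-1,1,2)],False,c,1)
    t=np.linspace(0,2*np.pi,40)
    for x,r in((-.01,.011),(-.01,.017),(0,.017),(-.044,.011),(-.052,.006)):
        ln(np.c_[0*t+x,r*np.cos(t),.095+r*np.sin(t)],(0,255,0))
    ln([[0,-.023,0],[0,-.023,.116],[0,.023,.116],[0,.023,0],[0,-.023,0]])
    return im
E
python3 - <<'E'
from gfit import *
a=grab_frame("side");b=grab_frame("top")
c=lambda x,y:np.array([x/8+240-.5,y/8+175-.5])
obs=[(b,c(273,434),[-.052,0,.095]),(b,c(226,249),[0,.023,.116]),(b,c(370,260),[0,-.023,.116]),
 (b,c(278,378),[-.034,0,.095]),(a,np.array([303.3,221.2]),[-.052,0,.095])]
y=-.065
f=lambda q:np.concatenate([np.ravel(proj(p,W([q[0],q[1],q[2],q[3]],L))[0]-u) for p,u,L in obs]+[[q[3]/.002],[(q[2]-y)/.015]])
r=least_squares(f,[.65,.13,y,0]);print(r.x.round(4),r.fun.round(1))
I=[ov(b,240,180,50,60,8,r.x),ov(a,290,200,50,60,8,r.x)]
cv2.imwrite("pics/g2.png",np.hstack(I))
# tray
T=[]
m=masks_of(b,"tray")[0]["mask"].astype(np.uint8)
cn=max(cv2.findContours(m,0,2)[0],key=cv2.contourArea);bx=cv2.boxPoints(cv2.minAreaRect(cn))
print([atz(b,u,.02).round(3).tolist() for u in bx], atz(b,bx.mean(0),.02).round(3))
D=masks_of(b,"marker0");print(D[0]["score"],atz(b,px(D[0]),.01)) if D else 0
E
```

```text
[ 6.529e-01  1.283e-01 -7.120e-02  6.000e-04] [ 0.9  0.  -1.7 -0.5  0.1 -0.   1.  -0.6 -1.3  0.6  0.3 -0.4]
[[0.484, 0.134, 0.02], [0.497, 0.006, 0.02], [0.398, -0.004, 0.02], [0.384, 0.124, 0.02]] [0.441 0.065 0.02 ]
0.81 [0.6242521  0.00086998 0.01      ]
```

View pics/g2.png

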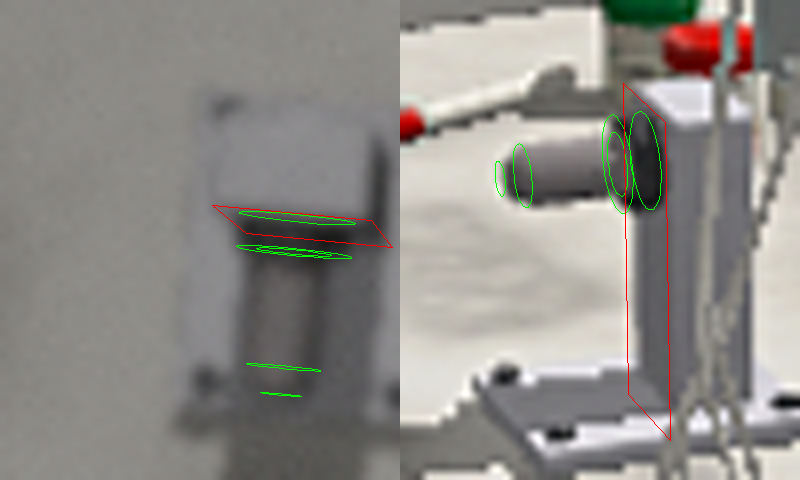

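```bash
cat > plan.py <<'E'
from h import *
from scipy.spatial.transform import Rotation as Ro
def plan(tgt,yaw=None):
    s=read_state();q=s["ee_rot"];R=Ro.from_quat([q[1],q[2],q[3],q[0]]).as_matrix()
    y=np.arctan2(R[1,0],R[0,0]); d=np.array(tgt)-s["position"]
    print("yaw",y.round(3),"pos",s["position"].round(4),"roll deg now->tgt",None if yaw is None else np.degrees(y-yaw).round(2),"d tool",(R.T@d).round(4))
    if yaw is not None:
        Q=Ro.from_rotvec([0,0,yaw]).as_matrix()@np.diag([1,-1,-1]);print("  d in tool after roll",(Q.T@d).round(4))
E
python3 - <<'E'
from plan import *
plan([.262,-.25,.304],.285)
s=read_state();print(s["position"])
Q=Ro.from_rotvec([0,0,.285]).as_matrix()@np.diag([1,-1,-1])
print(Q.T@(np.array([.653,-.242,.26])-[.262,-.25,.304]))
E
```

```text
yaw 0.467 pos [ 0.2587 -0.5135  0.3039] roll deg now->tgt 10.42 d tool [ 1.215e-01 -2.338e-01 -1.000e-04]
  d in tool after roll [ 7.720e-02 -2.519e-01 -1.000e-04]
[ 0.25873516 -0.51348128  0.30390543]
[0.37747697 0.10225527 0.044     ]
```

move_arm --commands '[{"roll":5.21},{"roll":5.21},{"tx":0.01,"ty":-0.036},{"tx":0.012,"ty":-0.04},{"tx":0.012,"ty":-0.04},{"tx":0.012,"ty":-0.04},{"tx":0.012,"ty":-0.04},{"tx":0.012,"ty":-0.04}]' --hand -1

```text
$.commands[0]: bad value
```

move_arm --commands '[{"tx":0.03,"ty":0.005},{"tx":0.039,"ty":0.01},{"tx":0.039,"ty":0.01},{"tx":0.039,"ty":0.01},{"tx":0.039,"ty":0.01},{"tx":0.039,"ty":0.01},{"tx":0.039,"ty":0.01},{"tx":0.039,"ty":0.01}]'

```text
$.commands[0]: bad value
```

```bash
python3 - <<'E'
from plan import *
plan([.653,-.242,.155],.285)
E
```

```text
yaw 0.467 pos [ 0.2587 -0.5135  0.3039] roll deg now->tgt 10.42 d tool [ 0.4743 -0.065   0.1489]
  d in tool after roll [ 0.4547 -0.1497  0.1489]
```

move_arm --commands '[{"tx":0,"ty":0,"tz":0,"roll":5.21},{"tx":0,"ty":0,"tz":0,"roll":5.21},{"tx":0.012,"ty":-0.036,"tz":0,"roll":0},{"tx":0.012,"ty":-0.04,"tz":0,"roll":0},{"tx":0.012,"ty":-0.04,"tz":0,"roll":0},{"tx":0.012,"ty":-0.04,"tz":0,"roll":0},{"tx":0.012,"ty":-0.04,"tz":0,"roll":0},{"tx":0.012,"ty":-0.04,"tz":0,"roll":0}]' --hand -1

```text
time: 4.67
position: [0.2612, -0.2654, 0.3036]
ee_rot: [-0.0, 0.99, 0.142, 0.0]
wrist_force: [0.7, -0.2, 1.0]
width: 0.0855
grasp_force: 0.0
```

```bash
python3 - <<'E'
from plan import *
plan([.653,-.242,.155],.285)
E
```

```text
yaw 0.284 pos [ 0.2612 -0.2654  0.3036] roll deg now->tgt -0.04 d tool [0.3826 0.0874 0.1487]
  d in tool after roll [0.3826 0.0877 0.1486]
```

move_arm --commands '[{"tx":0.03,"ty":0.008,"tz":0,"roll":0},{"tx":0.04,"ty":0.01,"tz":0,"roll":0},{"tx":0.04,"ty":0.01,"tz":0,"roll":0},{"tx":0.04,"ty":0.01,"tz":0,"roll":0},{"tx":0.04,"ty":0.01,"tz":0,"roll":0},{"tx":0.04,"ty":0.01,"tz":0,"roll":0},{"tx":0.04,"ty":0.01,"tz":0,"roll":0},{"tx":0.04,"ty":0.01,"tz":0,"roll":0}]'

```text
time: 5.33
position: [0.583, -0.2543, 0.3036]
ee_rot: [0.0, 0.99, 0.142, -0.0]
wrist_force: [-0.0, -0.9, 0.2]
width: 0.0854
grasp_force: 0.0
```

move_arm --commands '[{"tx":0.035,"ty":0.005,"tz":0,"roll":0},{"tx":0.025,"ty":0.003,"tz":0.01,"roll":0},{"tx":0.01,"ty":0,"tz":0.02,"roll":0},{"tx":0,"ty":0,"tz":0.02,"roll":0},{"tx":0,"ty":0,"tz":0.01,"roll":0},{"tx":0,"ty":0,"tz":0,"roll":0}]'

```text
time: 5.83
position: [0.649, -0.2421, 0.24]
ee_rot: [-0.002, 0.99, 0.142, -0.003]
wrist_force: [-0.1, -0.6, 0.0]
width: 0.0856
grasp_force: 0.0
```

```bash
python3 - <<'E'
from fit import *
from plan import plan
plan([.653,-.242,.155],.285)
a=grab_frame("side");b=grab_frame("top")
A=cv2.resize(a["image"][170:290,330:430,::-1],None,fx=4,fy=4)
B=cv2.resize(b["image"][160:260,380:480,::-1],None,fx=4,fy=4)
B=cv2.copyMakeBorder(B,0,80,0,0,0)
cv2.imwrite("pics/a1.png",np.hstack([A,B]))
E
```

```text
yaw 0.285 pos [ 0.649  -0.2421  0.24  ] roll deg now->tgt 0.0 d tool [0.0043 0.0014 0.085 ]
  d in tool after roll [0.0039 0.001  0.085 ]
```

View pics/a1.png

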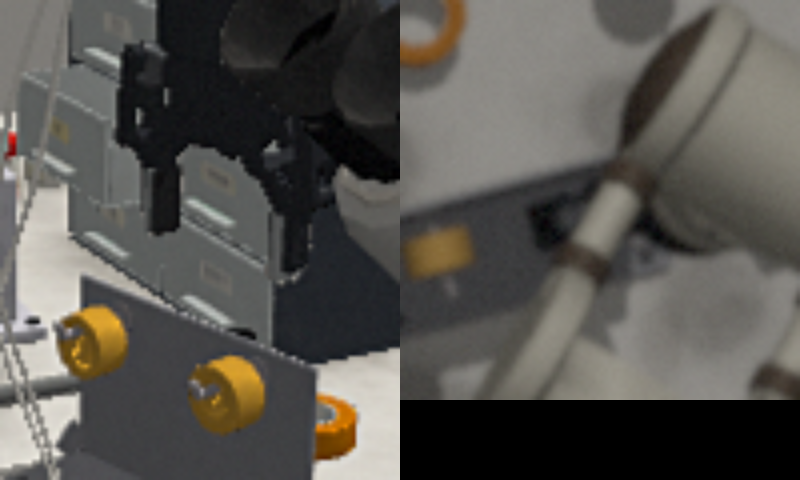

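The open fingers straddle the right bush in the side crop: tips at 163 and 293, bush at 227. Descending now.

move_arm --commands '[{"tx":0.003,"ty":0.001,"tz":0.015,"roll":0},{"tx":0,"ty":0,"tz":0.02,"roll":0},{"tx":0,"ty":0,"tz":0.02,"roll":0},{"tx":0,"ty":0,"tz":0.02,"roll":0},{"tx":0,"ty":0,"tz":0.01,"roll":0},{"tx":0,"ty":0,"tz":0,"roll":0}]'

```text
time: 6.43
position: [0.6522, -0.2425, 0.156]
ee_rot: [-0.001, 0.99, 0.142, -0.002]
wrist_force: [0.7, 0.3, 0.3]
width: 0.0854
grasp_force: 0.0
```

move_arm --commands '[{"tx":0,"ty":0,"tz":0,"roll":0},{"tx":0,"ty":0,"tz":0,"roll":0},{"tx":0,"ty":0,"tz":0,"roll":0},{"tx":0,"ty":0,"tz":0,"roll":0},{"tx":0,"ty":0,"tz":0,"roll":0},{"tx":0,"ty":0,"tz":0,"roll":0},{"tx":0,"ty":0,"tz":0,"roll":0},{"tx":0,"ty":0,"tz":0,"roll":0}]' --hand 1 --squeeze 40

```text
time: 7.1
position: [0.6544, -0.2436, 0.161]
ee_rot: [0.001, 0.99, 0.142, 0.001]
wrist_force: [0.3, 0.2, 5.9]
width: 0.0388
grasp_force: 40.0
```

move_arm --commands '[{"tx":0,"ty":0,"tz":-0.005,"roll":0},{"tx":0,"ty":0,"tz":-0.005,"roll":0},{"tx":0,"ty":0,"tz":0,"roll":0},{"tx":0,"ty":0,"tz":0,"roll":0}]'

```text
time: 7.43
position: [0.6536, -0.2431, 0.1692]
ee_rot: [0.0, 0.99, 0.142, 0.0]
wrist_force: [-0.6, 0.4, -0.9]
width: 0.0386
grasp_force: 40.4
```

```bash
cat > gold.py <<'E'
from fit import *
def gold(p,mn=40):
    h=cv2.cvtColor(p["image"],cv2.COLOR_RGB2HSV)
    m=((h[...,0]>12)&(h[...,0]<28)&(h[...,1]>130)&(h[...,2]>60)).astype(np.uint8)
    m=cv2.morphologyEx(m,cv2.MORPH_CLOSE,np.ones((5,5)))
    n,l,st,c=cv2.connectedComponentsWithStats(m)
    return [(st[i].tolist(),c[i].round(2).tolist()) for i in range(1,n) if st[i][4]>mn]
E
python3 - <<'E'
from gold import *
from plan import plan
plan([.653,-.242,.171],.285)
a=grab_frame("side");print(gold(a));print(proj(a,[.653,-.242,.0986]),proj(a,[.653,-.242,.1086]))
A=cv2.resize(a["image"][220:300,335:425,::-1],None,fx=7,fy=7);cv2.imwrite("pics/a2.png",A)
E
```

```text
yaw 0.285 pos [ 0.6536 -0.2431  0.1692] roll deg now->tgt -0.0 d tool [-0.0003 -0.0012 -0.0018]
  d in tool after roll [-0.0003 -0.0012 -0.0018]
[([511, 72, 31, 8, 109], [524.67, 75.7]), ([345, 247, 17, 18, 237], [353.04, 255.22]), ([377, 256, 14, 19, 198], [384.11, 264.71]), ([409, 269, 10, 16, 119], [413.57, 277.03])]
[[385.11116622 268.22064878]] [[385.22878113 264.02146362]]
```

View pics/a2.png

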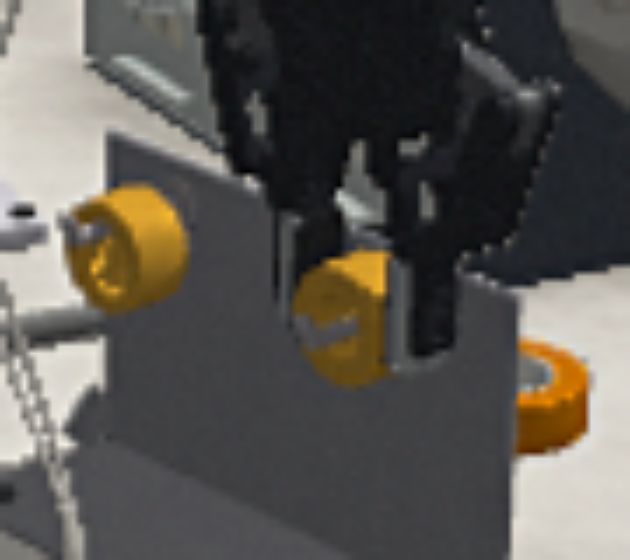

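The bush is gripped and lifted about 8–9 mm, and the hook tip is clear inside the bore. I'll lift 1.5 mm more and draw off along -x.

move_arm --commands '[{"tx":0,"ty":0,"tz":-0.0015,"roll":0},{"tx":-0.006,"ty":0,"tz":0,"roll":0},{"tx":-0.01,"ty":0,"tz":0,"roll":0},{"tx":-0.01,"ty":0,"tz":0,"roll":0},{"tx":-0.012,"ty":0,"tz":0,"roll":0},{"tx":-0.012,"ty":0,"tz":0,"roll":0},{"tx":-0.012,"ty":0,"tz":0,"roll":0},{"tx":-0.006,"ty":0,"tz":0,"roll":0}]'

```text
time: 8.15
position: [0.5867, -0.2625, 0.1701]
ee_rot: [-0.0, 0.99, 0.142, -0.001]
wrist_force: [0.5, 0.6, -1.6]
width: 0.0387
grasp_force: 40.4
```

```bash
python3 - <<'E'
from gold import *
from plan import plan
plan([.441,.065,.16],.285);plan([.441,.065,.16],-.1);print(read_state()["wrist_force"],read_state()["grasp_force"])
a=grab_frame("side");b=grab_frame("top");print(gold(a),gold(b))
E
```

```text
yaw 0.284 pos [ 0.5867 -0.2625  0.1701] roll deg now->tgt -0.04 d tool [-0.048  -0.3553  0.0104]
  d in tool after roll [-0.0478 -0.3553  0.0101]
yaw 0.284 pos [ 0.5867 -0.2625  0.1701] roll deg now->tgt 22.02 d tool [-0.048  -0.3553  0.0104]
  d in tool after roll [-0.1777 -0.3113  0.0101]
[ 0.465455    0.61691964 -1.59470243] 40.44058922678232
[([511, 72, 31, 8, 109], [524.67, 75.7]), ([353, 264, 15, 20, 216], [360.09, 273.12]), ([409, 269, 10, 16, 119], [413.57, 277.03])] [([372, 152, 24, 24, 238], [383.14, 164.06]), ([381, 218, 17, 11, 126], [389.06, 222.82])]
```

move_arm --commands '[{"tx":-0.01,"ty":-0.02,"tz":-0.01,"roll":5.27},{"tx":-0.014,"ty":-0.035,"tz":-0.01,"roll":5.27},{"tx":-0.015,"ty":-0.038,"tz":0,"roll":0},{"tx":-0.015,"ty":-0.038,"tz":0,"roll":0},{"tx":-0.015,"ty":-0.038,"tz":0,"roll":0},{"tx":-0.015,"ty":-0.038,"tz":0,"roll":0},{"tx":-0.015,"ty":-0.038,"tz":0,"roll":0},{"tx":-0.01,"ty":-0.03,"tz":0,"roll":0}]'

```text
time: 8.92
position: [0.4443, -0.0014, 0.1903]
ee_rot: [-0.0, 0.999, 0.051, -0.0]
wrist_force: [0.5, -0.1, -0.3]
width: 0.0388
grasp_force: 40.6
```

```bash
python3 - <<'E'
from gold import *
from plan import plan
plan([.441,.062,.095],.1);print(read_state()["wrist_force"])
E
```

```text
yaw 0.102 pos [ 0.4443 -0.0014  0.1903] roll deg now->tgt 0.1 d tool [ 0.0031 -0.0633  0.0954]
  d in tool after roll [ 0.003  -0.0634  0.0953]
[ 0.47386616 -0.06167555 -0.32062871]
```

move_arm --commands '[{"tx":0.003,"ty":-0.025,"tz":0,"roll":0},{"tx":0,"ty":-0.028,"tz":0.01,"roll":0},{"tx":0,"ty":-0.01,"tz":0.02,"roll":0},{"tx":0,"ty":0,"tz":0.02,"roll":0},{"tx":0,"ty":0,"tz":0.02,"roll":0},{"tx":0,"ty":0,"tz":0.015,"roll":0},{"tx":0,"ty":0,"tz":0.005,"roll":0},{"tx":0,"ty":0,"tz":0,"roll":0}]'

```text
time: 9.58
position: [0.4418, 0.0595, 0.0994]
ee_rot: [-0.0, 0.999, 0.051, -0.001]
wrist_force: [-0.8, 0.3, -1.6]
width: 0.0385
grasp_force: 40.6
```

```bash
python3 - <<'E'
from gold import *
from plan import plan
plan([.441,.062,.086],.1);print(read_state()["wrist_force"])
a=grab_frame("side");b=grab_frame("top")
A=gold(a);B=gold(b);print(A,B);print(proj(a,[[.441,.062,.033],[.441,.062,.023]]),proj(b,[.441,.062,.03]))
A=cv2.resize(a["image"][225:315,210:310,::-1],None,fx=6,fy=6);cv2.imwrite("pics/a3.png",A)
E
```

```text
yaw 0.101 pos [0.4418 0.0595 0.0994] roll deg now->tgt 0.07 d tool [-0.0006 -0.0026  0.0134]
  d in tool after roll [-0.0006 -0.0026  0.0134]
[-0.78795408  0.25680438 -1.58904534]
[([511, 72, 31, 8, 108], [524.72, 75.73]), ([345, 247, 17, 18, 239], [353.04, 255.3]), ([249, 253, 8, 16, 74], [251.51, 260.76]), ([409, 269, 10, 16, 119], [413.57, 277.03])] [([372, 152, 24, 24, 236], [383.06, 164.07]), ([382, 218, 16, 11, 124], [389.33, 222.87])]
[[253.83947047 261.83330397]
 [254.05888304 265.42538584]] [[303.81119116 295.78370278]]
```

View pics/a3.png

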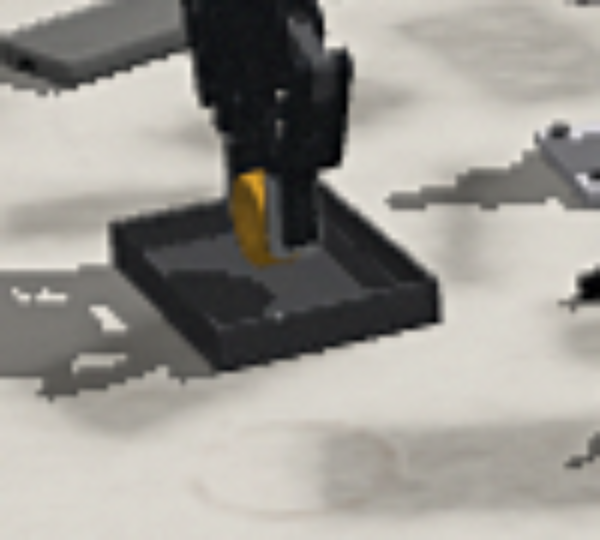

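The bush is centred over the tray and its rim sits slightly below the fingertips. Lowering to contact.

move_arm --commands '[{"tx":0,"ty":0,"tz":0.005,"roll":0},{"tx":0,"ty":0,"tz":0.004,"roll":0},{"tx":0,"ty":0,"tz":0.002,"roll":0},{"tx":0,"ty":0,"tz":0,"roll":0}]'

```text
time: 10.02
position: [0.4422, 0.0592, 0.0891]
ee_rot: [-0.0, 0.999, 0.05, -0.0]
wrist_force: [0.9, 0.2, -0.7]
width: 0.0386
grasp_force: 40.6
```

move_arm --commands '[{"tx":0,"ty":0,"tz":0.002,"roll":0},{"tx":0,"ty":0,"tz":0.001,"roll":0},{"tx":0,"ty":0,"tz":0,"roll":0}]'

```text
time: 10.27
position: [0.4424, 0.0591, 0.0862]
ee_rot: [-0.0, 0.999, 0.05, -0.0]
wrist_force: [-0.1, -0.2, -0.9]
width: 0.0389
grasp_force: 40.6
```

move_arm --commands '[{"tx":0,"ty":0,"tz":0.001,"roll":0},{"tx":0,"ty":0,"tz":0.001,"roll":0},{"tx":0,"ty":0,"tz":0.001,"roll":0},{"tx":0,"ty":0,"tz":0,"roll":0}]'

```text
time: 10.6
position: [0.443, 0.0591, 0.085]
ee_rot: [0.0, 0.999, 0.051, -0.0]
wrist_force: [-6.9, 1.2, 16.1]
width: 0.0392
grasp_force: 42.0
```

move_arm --commands '[{"tx":0,"ty":0,"tz":-0.0015,"roll":0},{"tx":0,"ty":0,"tz":0,"roll":0}]'

```text
time: 10.77
position: [0.4429, 0.0591, 0.0853]
ee_rot: [0.0, 0.999, 0.05, 0.001]
wrist_force: [0.4, -0.8, -1.7]
width: 0.0388
grasp_force: 40.6
```

move_arm --commands '[{"tx":0,"ty":0,"tz":0,"roll":0},{"tx":0,"ty":0,"tz":0,"roll":0},{"tx":0,"ty":0,"tz":0,"roll":0},{"tx":0,"ty":0,"tz":0,"roll":0},{"tx":0,"ty":0,"tz":0,"roll":0}]' --hand -0.3

```text
time: 11.18
position: [0.4425, 0.0592, 0.0848]
ee_rot: [-0.0, 0.999, 0.05, -0.0]
wrist_force: [0.5, -0.0, 0.3]
width: 0.0554
grasp_force: 0.0
```

```bash
python3 - <<'E'
from gold import *
from plan import plan
plan([.6,-.145,.26],.285);print(read_state()["wrist_force"])
a=grab_frame("side");print(gold(a))
E
```

```text
yaw 0.101 pos [0.4425 0.0592 0.0848] roll deg now->tgt -10.55 d tool [ 0.1362  0.219  -0.1752]
  d in tool after roll [ 0.0938  0.2402 -0.1752]
[ 0.46392367 -0.03113565  0.27543584]
[([511, 72, 31, 8, 109], [524.67, 75.7]), ([345, 247, 17, 18, 233], [353.02, 255.18]), ([249, 258, 9, 17, 95], [252.65, 265.84]), ([409, 269, 10, 16, 119], [413.57, 277.03])]
```

move_arm --commands '[{"tx":0,"ty":0,"tz":-0.01,"roll":0},{"tx":0,"ty":0,"tz":-0.02,"roll":0},{"tx":0,"ty":0,"tz":-0.03,"roll":0},{"tx":0,"ty":0.005,"tz":-0.035,"roll":0},{"tx":0,"ty":0.02,"tz":-0.035,"roll":-5.27},{"tx":0.01,"ty":0.035,"tz":-0.03,"roll":-5.27},{"tx":0.02,"ty":0.035,"tz":0,"roll":0},{"tx":0.02,"ty":0.035,"tz":0,"roll":0}]'

```text
time: 11.9
position: [0.5195, -0.0518, 0.2453]
ee_rot: [0.002, 0.99, 0.142, 0.003]
wrist_force: [0.8, 1.0, -0.5]
width: 0.0556
grasp_force: 0.0
```

```bash
python3 - <<'E'
from gold import *
from plan import plan
plan([.622,-.138,.24],.285)
a=grab_frame("side");b=grab_frame("top");A=gold(a);B=gold(b);print(A,B)
E
```

```text
yaw 0.286 pos [ 0.5195 -0.0518  0.2453] roll deg now->tgt 0.03 d tool [0.074  0.1116 0.0061]
  d in tool after roll [0.0741 0.1116 0.0053]
[([511, 72, 31, 8, 108], [524.72, 75.73]), ([345, 247, 17, 18, 237], [353.04, 255.22]), ([249, 258, 14, 17, 188], [255.66, 265.61]), ([409, 269, 10, 16, 119], [413.57, 277.03])] [([372, 152, 24, 24, 238], [383.1, 164.04]), ([382, 218, 16, 11, 125], [389.35, 222.9]), ([297, 291, 16, 11, 142], [304.79, 296.22])]
```

move_arm --commands '[{"tx":0.01,"ty":0.015,"tz":0,"roll":0},{"tx":0.02,"ty":0.03,"tz":0,"roll":0},{"tx":0.02,"ty":0.03,"tz":0,"roll":0},{"tx":0.013,"ty":0.02,"tz":0,"roll":0},{"tx":0.005,"ty":0.007,"tz":0,"roll":0},{"tx":0,"ty":0,"tz":0,"roll":0},{"tx":0,"ty":0,"tz":0,"roll":0}]' --hand -1

```text
time: 12.58
position: [0.6109, -0.1282, 0.2414]
ee_rot: [-0.001, 0.99, 0.142, -0.001]
wrist_force: [0.1, -0.1, 0.1]
width: 0.0855
grasp_force: 0.0
```

```bash
python3 - <<'E'
from plan import plan
plan([.622,-.138,.152],.285)
E
```

```text
yaw 0.285 pos [ 0.6109 -0.1282  0.2414] roll deg now->tgt 0.01 d tool [0.008  0.0127 0.0893]
  d in tool after roll [0.0079 0.0125 0.0894]
```

move_arm --commands '[{"tx":0.008,"ty":0.0125,"tz":0.008,"roll":0},{"tx":0,"ty":0,"tz":0.02,"roll":0},{"tx":0,"ty":0,"tz":0.02,"roll":0},{"tx":0,"ty":0,"tz":0.02,"roll":0},{"tx":0,"ty":0,"tz":0.015,"roll":0},{"tx":0,"ty":0,"tz":0.006,"roll":0},{"tx":0,"ty":0,"tz":0,"roll":0},{"tx":0,"ty":0,"tz":0,"roll":0}]'

```text
time: 13.25
position: [0.6225, -0.1381, 0.1532]
ee_rot: [-0.0, 0.99, 0.142, 0.0]
wrist_force: [0.9, 0.1, 0.3]
width: 0.0852
grasp_force: 0.0
```

move_arm --commands '[{"tx":0,"ty":0,"tz":0,"roll":0},{"tx":0,"ty":0,"tz":0,"roll":0},{"tx":0,"ty":0,"tz":0,"roll":0},{"tx":0,"ty":0,"tz":0,"roll":0},{"tx":0,"ty":0,"tz":0,"roll":0},{"tx":0,"ty":0,"tz":0,"roll":0},{"tx":0,"ty":0,"tz":0,"roll":0},{"tx":0,"ty":0,"tz":0,"roll":0}]' --hand 1 --squeeze 40

```text
time: 13.92
position: [0.6232, -0.1391, 0.1535]
ee_rot: [0.0, 0.99, 0.142, 0.001]
wrist_force: [-2.1, 0.3, 6.5]
width: 0.0391
grasp_force: 40.0
```

move_arm --commands '[{"tx":0,"ty":0,"tz":-0.006,"roll":0},{"tx":0,"ty":0,"tz":-0.007,"roll":0},{"tx":0,"ty":0,"tz":0,"roll":0},{"tx":0,"ty":0,"tz":0,"roll":0}]'

```text
time: 14.25
position: [0.623, -0.1389, 0.1659]
ee_rot: [0.0, 0.99, 0.142, 0.0]
wrist_force: [0.5, -0.3, -1.0]
width: 0.0391
grasp_force: 40.5
```

```bash
python3 - <<'E'
from gold import *
from plan import plan
plan([.622,-.138,.166],.285)
a=grab_frame("side");b=grab_frame("top");A=gold(a);B=gold(b);print(A,B);print(proj(a,[[.622,-.138,.095],[.622,-.138,.108]]))
E
```

```text
yaw 0.285 pos [ 0.623  -0.1389  0.1659] roll deg now->tgt -0.0 d tool [-0.0007 -0.0012 -0.0001]
  d in tool after roll [-0.0007 -0.0012 -0.0001]
[([511, 72, 31, 8, 108], [524.62, 75.7]), ([345, 242, 12, 18, 165], [350.8, 249.99]), ([249, 258, 14, 17, 188], [255.66, 265.61]), ([409, 269, 10, 16, 119], [413.57, 277.03])] [([372, 152, 24, 24, 237], [383.08, 163.99]), ([297, 292, 16, 10, 143], [304.47, 296.34])]
[[351.7799332  255.40828979]
 [351.80725292 250.22856778]]
```

Lifted about 12.5 mm, inside the 7–20 mm window. Drawing off now.

move_arm --commands '[{"tx":-0.006,"ty":0,"tz":0,"roll":0},{"tx":-0.01,"ty":0,"tz":0,"roll":0},{"tx":-0.01,"ty":0,"tz":0,"roll":0},{"tx":-0.012,"ty":0,"tz":0,"roll":0},{"tx":-0.012,"ty":0,"tz":0,"roll":0},{"tx":-0.015,"ty":0,"tz":0,"roll":0},{"tx":-0.015,"ty":0,"tz":0,"roll":0},{"tx":-0.015,"ty":0,"tz":0,"roll":0}]'

```text
time: 15.02
position: [0.5303, -0.1656, 0.165]
ee_rot: [-0.0, 0.99, 0.142, -0.0]
wrist_force: [0.7, -0.0, -1.3]
width: 0.039
grasp_force: 40.5
```

```bash
python3 - <<'E'
from plan import *
# 35mm short of nose: bush centre gauge x=-.052-.011-.03
g=np.array([.653,.128]);yaw=-.068
p=g+np.array([np.cos(yaw),np.sin(yaw)])*-.098
plan([*p,.1535],yaw);print(read_state()["wrist_force"],p)
E
```

```text
yaw 0.285 pos [ 0.5303 -0.1656  0.165 ] roll deg now->tgt 20.23 d tool [ 0.1083 -0.2811  0.0116]
  d in tool after roll [ 0.0044 -0.3012  0.0115]
[ 0.68827567 -0.03732503 -1.33387971] [0.55522649 0.13465887]
```

move_arm --commands '[{"tx":0,"ty":0,"tz":0,"roll":5.06},{"tx":0,"ty":0,"tz":0,"roll":5.06},{"tx":0,"ty":-0.015,"tz":0,"roll":5.06},{"tx":0,"ty":-0.025,"tz":0,"roll":5.06},{"tx":0,"ty":-0.035,"tz":0,"roll":0},{"tx":0,"ty":-0.04,"tz":0,"roll":0},{"tx":0,"ty":-0.04,"tz":0,"roll":0},{"tx":0,"ty":-0.04,"tz":0,"roll":0}]'

```text
time: 15.68
position: [0.5394, 0.0305, 0.1652]
ee_rot: [0.0, 0.999, -0.035, -0.0]
wrist_force: [2.1, 0.8, -2.3]
width: 0.0389
grasp_force: 40.5
```

move_arm --commands '[{"tx":0,"ty":-0.035,"tz":0,"roll":0},{"tx":0,"ty":-0.03,"tz":0,"roll":0},{"tx":0,"ty":-0.02,"tz":0.003,"roll":0},{"tx":0,"ty":-0.01,"tz":0.003,"roll":0},{"tx":0,"ty":0,"tz":0.004,"roll":0},{"tx":0,"ty":0,"tz":0,"roll":0},{"tx":0,"ty":0,"tz":0,"roll":0}]'

```text
time: 16.27
position: [0.5462, 0.1225, 0.1548]
ee_rot: [0.0, 0.999, -0.035, -0.001]
wrist_force: [-0.4, -0.5, 0.2]
width: 0.039
grasp_force: 40.5
```

```bash
python3 - <<'E'
from gold import *
from gfit import ov
from plan import plan
plan([.55522649,.13465887,.1535],-.068)
a=grab_frame("side");b=grab_frame("top");print(gold(a),gold(b))
g=[.653,.128,-.068,0]
I=[ov(b,240,180,50,80,7,g),ov(a,275,190,60,80,7,g)]
cv2.imwrite("pics/p1.png",np.hstack(I))
E
```

```text
yaw -0.069 pos [0.5462 0.1225 0.1548] roll deg now->tgt -0.09 d tool [ 0.0081 -0.0128  0.0013]
  d in tool after roll [ 0.0081 -0.0128  0.0013]
[([511, 72, 31, 8, 109], [524.67, 75.7]), ([280, 218, 4, 15, 41], [281.17, 224.8]), ([249, 258, 14, 17, 187], [255.72, 265.68]), ([409, 269, 10, 16, 120], [413.58, 277.08])] [([372, 152, 24, 24, 239], [383.08, 163.98]), ([298, 292, 15, 10, 136], [304.79, 296.33])]
```

View pics/p1.png

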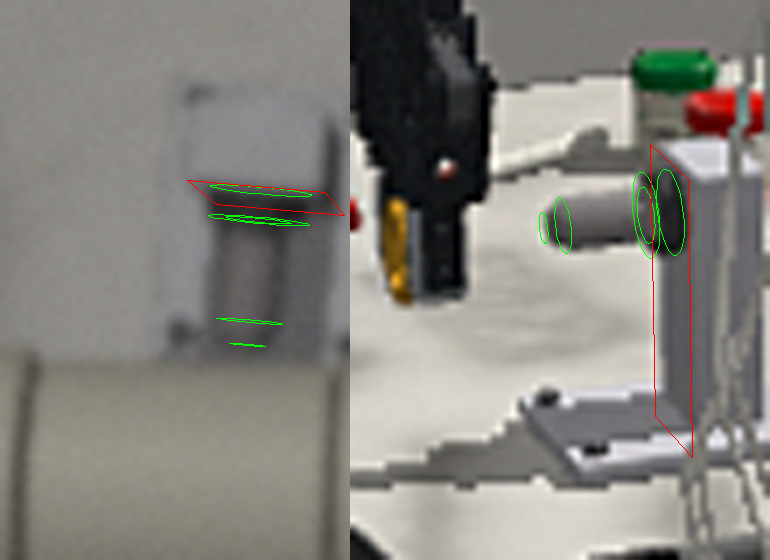

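The overlay shows the pin about 0.7 px left of the model in the top view and about 0.7 px right in the side view, with its height agreeing. The bush (side ≈ (281,225)) is held level just ahead of the nose. My picture budget is used up, so I'll measure numerically from here.

```bash
python3 - <<'E'
from gold import *
a=grab_frame("side");b=grab_frame("top")
print("narrow exp",proj(b,[.4425,.0592,.0235]),proj(b,[.4425,.0592,.043]),proj(a,[.4425,.0592,.023]))
# expected bush extents in side
t=np.linspace(0,2*np.pi,60);g=[.5462,.1225,-.069,.0963]
for x in(-.011,.011):
    u=proj(a,W(g,np.c_[0*t+x,.02*np.cos(t),.02*np.sin(t)]));print("bush side",x,u.min(0),u.max(0))
G=[.653,.128,-.068,0]
gr=cv2.cvtColor(b["image"],cv2.COLOR_RGB2GRAY).astype(float)
for x in(-.015,-.02,-.025,-.03,-.035,-.04):
    c=proj(b,W(G,[x,0,.095]))[0];v=int(round(c[1]))
    print("axis exp",c.round(2),"pin edges exp",proj(b,W(G,[x,.011,.095]))[0][0].round(2),proj(b,W(G,[x,-.011,.095]))[0][0].round(2),gr[v,258:296].astype(int).tolist())
ga=cv2.cvtColor(a["image"],cv2.COLOR_RGB2GRAY).astype(float)
for x in(-.02,-.03,-.04):
    c=proj(a,W(G,[x,0,.095]))[0];u=int(round(c[0]));print("side axis",c.round(2),ga[210:236,u].astype(int).tolist())
E
```

```text
narrow exp [[305.04462933 295.00797864]] [[304.81869237 295.56303121]] [[254.93584365 265.72665118]]
bush side -0.011 [278.13375944 218.48536892] [282.04117355 233.38988387]
bush side 0.011 [286.01364756 217.52523888] [290.07648018 232.36867338]
axis exp [276.18 213.03] pin edges exp 271.52 280.84 [139, 140, 141, 142, 138, 139, 139, 137, 140, 138, 138, 129, 105, 78, 71, 76, 79, 74, 70, 61, 56, 51, 56, 68, 81, 85, 87, 88, 93, 106, 128, 137, 142, 141, 140, 138, 127, 119]
axis exp [275.99 215.15] pin edges exp 271.33 280.65 [140, 143, 141, 138, 133, 135, 137, 138, 142, 141, 138, 126, 108, 84, 82, 91, 98, 99, 94, 89, 77, 68, 67, 80, 89, 90, 89, 90, 90, 111, 131, 142, 141, 140, 141, 138, 126, 117]
axis exp [275.8  217.26] pin edges exp 271.14 280.46 [141, 142, 141, 136, 132, 134, 138, 140, 141, 141, 131, 119, 96, 82, 85, 95, 95, 97, 96, 89, 80, 67, 69, 85, 92, 90, 87, 93, 94, 108, 133, 140, 140, 141, 138, 132, 119, 114]
axis exp [275.61 219.38] pin edges exp 270.95 280.27 [144, 142, 140, 136, 135, 138, 139, 138, 140, 139, 129, 111, 92, 83, 84, 95, 99, 98, 95, 90, 77, 70, 73, 86, 91, 90, 9
[... 259 characters left out ...]
139, 141, 129, 114, 115]
axis exp [275.23 223.62] pin edges exp 270.57 279.89 [142, 142, 142, 139, 138, 138, 134, 133, 134, 138, 127, 105, 87, 86, 92, 97, 99, 96, 86, 78, 67, 65, 80, 88, 89, 88, 92, 93, 108, 130, 138, 141, 138, 142, 139, 130, 119, 125]
side axis [313.27 220.64] [200, 113, 90, 96, 92, 195, 213, 158, 135, 121, 108, 91, 79, 69, 39, 208, 206, 202, 198, 197, 200, 199, 201, 190, 180, 167]
side axis [309.78 221.07] [100, 91, 91, 98, 95, 197, 212, 185, 142, 120, 108, 96, 83, 71, 55, 116, 199, 202, 196, 196, 195, 194, 188, 180, 172, 170]
side axis [306.29 221.51] [170, 114, 91, 89, 86, 191, 205, 214, 149, 125, 112, 95, 76, 72, 58, 88, 202, 202, 194, 185, 179, 172, 171, 175, 174, 167]
```

move_arm --commands '[{"tx":0.005,"ty":-0.007,"tz":0.001,"roll":0},{"tx":0.01,"ty":-0.007,"tz":0.0015,"roll":0},{"tx":0.01,"ty":0,"tz":0,"roll":0},{"tx":0,"ty":0,"tz":0,"roll":0},{"tx":0,"ty":0,"tz":0,"roll":0},{"tx":0,"ty":0,"tz":0,"roll":0}]'

```text
time: 16.97
position: [0.5722, 0.1361, 0.1528]
ee_rot: [0.0, 0.999, -0.034, -0.0]
wrist_force: [0.4, -1.0, -1.8]
width: 0.0394
grasp_force: 40.5
```

```bash
cat > ins.py <<'E'
from plan import *
g=np.array([.6535,.1292]);yaw=-.068
c,s=np.cos(yaw),np.sin(yaw)
st=read_state();d=st["position"][:2]-g
print("gauge frame x,y",(c*d[0]+s*d[1]).round(4),(-s*d[0]+c*d[1]).round(4),"z",st["position"][2].round(4),"F",st["wrist_force"].round(1),"T",st["ft_torque"].round(2))
E
python3 - <<'E'
from ins import *
from gold import gold
a=grab_frame("side")
print([x for x in gold(a,15) if x[1][0]<340])
from fit import proj,W
t=np.linspace(0,2*np.pi,60);p=st["position"]
for x in(-.011,.011):
    u=proj(a,W([p[0],p[1],-.068,p[2]-.0585],np.c_[0*t+x,.02*np.cos(t),.02*np.sin(t)]));print(u.min(0),u.max(0))
E
```

```text
gauge frame x,y -0.0816 0.0013 z 0.1528 F [ 0.4 -1.  -1.8] T [ 0.01 -0.01 -0.07]
[([287, 216, 4, 15, 51], [288.73, 222.35]), ([249, 258, 14, 17, 190], [255.65, 265.64])]
[285.58787161 216.40562416] [289.61562068 231.10514621]
[293.32670016 215.46505608] [297.50527669 230.10498324]
```

move_arm --commands '[{"tx":0.006,"ty":0.0013,"tz":0.0005,"roll":0},{"tx":0.006,"ty":0,"tz":0,"roll":0},{"tx":0.006,"ty":0,"tz":0,"roll":0},{"tx":0.004,"ty":0,"tz":0,"roll":0},{"tx":0.003,"ty":0,"tz":0,"roll":0},{"tx":0,"ty":0,"tz":0,"roll":0}]'

```text
time: 17.52
position: [0.5981, 0.1329, 0.1525]
ee_rot: [-0.0, 0.999, -0.034, 0.0]
wrist_force: [-0.3, 0.1, -0.4]
width: 0.039
grasp_force: 40.5
```

```bash
python3 ins.py
```

```text
gauge frame x,y -0.0556 -0.0 z 0.1525 F [-0.3  0.1 -0.4] T [-0.    0.    0.05]
```

move_arm --commands '[{"tx":0.003,"ty":0,"tz":0,"roll":0},{"tx":0.003,"ty":0,"tz":0,"roll":0},{"tx":0.002,"ty":0,"tz":0,"roll":0},{"tx":0,"ty":0,"tz":0,"roll":0},{"tx":0,"ty":0,"tz":0,"roll":0}]'

```text
time: 17.93
position: [0.6053, 0.1325, 0.1524]
ee_rot: [-0.0, 0.999, -0.034, -0.0]
wrist_force: [-0.3, 0.0, -1.5]
width: 0.039
grasp_force: 40.5
```

```bash
python3 ins.py
```

```text
gauge frame x,y -0.0483 0.0001 z 0.1524 F [-0.3  0.  -1.5] T [-0.04  0.01  0.02]
```

move_arm --commands '[{"tx":0.004,"ty":0,"tz":0,"roll":0},{"tx":0.004,"ty":0,"tz":0,"roll":0},{"tx":0.004,"ty":0,"tz":0,"roll":0},{"tx":0.002,"ty":0,"tz":0,"roll":0},{"tx":0,"ty":0,"tz":0,"roll":0},{"tx":0,"ty":0,"tz":0,"roll":0}]'

```text
time: 18.43
position: [0.6194, 0.1316, 0.1524]
ee_rot: [-0.0, 0.999, -0.034, -0.0]
wrist_force: [-0.2, -0.1, -1.3]
width: 0.0389
grasp_force: 40.5
```

```bash
python3 ins.py
```

```text
gauge frame x,y -0.0342 0.0 z 0.1524 F [-0.2 -0.1 -1.3] T [-0.04 -0.03 -0.06]
```

move_arm --commands '[{"tx":0.004,"ty":0,"tz":0,"roll":0},{"tx":0.003,"ty":0,"tz":0,"roll":0},{"tx":0.003,"ty":0,"tz":0,"roll":0},{"tx":0,"ty":0,"tz":0,"roll":0},{"tx":0,"ty":0,"tz":0,"roll":0}]'

```text
time: 18.85
position: [0.6294, 0.1308, 0.1524]
ee_rot: [-0.0, 0.999, -0.034, 0.0]
wrist_force: [-0.5, 0.1, -0.3]
width: 0.0388
grasp_force: 40.5
```

```bash
python3 ins.py
```

```text
gauge frame x,y -0.0242 -0.0 z 0.1524 F [-0.5  0.1 -0.3] T [-0.05  0.    0.05]
```

move_arm --commands '[{"tx":0.001,"ty":0,"tz":0,"roll":0},{"tx":0.001,"ty":0,"tz":0,"roll":0},{"tx":0.001,"ty":0,"tz":0,"roll":0},{"tx":0,"ty":0,"tz":0,"roll":0}]'

```text
time: 19.18
position: [0.6324, 0.1306, 0.1524]
ee_rot: [-0.0, 0.999, -0.034, 0.0]
wrist_force: [0.1, 1.4, -2.0]
width: 0.0389
grasp_force: 40.5
```

move_arm --commands '[{"tx":0.001,"ty":0,"tz":0,"roll":0},{"tx":0.001,"ty":0,"tz":0,"roll":0},{"tx":0.001,"ty":0,"tz":0,"roll":0},{"tx":0,"ty":0,"tz":0,"roll":0}]'

```text
time: 19.52
position: [0.6333, 0.1307, 0.1519]
ee_rot: [0.0, 0.999, -0.034, -0.003]
wrist_force: [-9.3, -0.2, 4.0]
width: 0.039
grasp_force: 40.9
```

move_arm --commands '[{"tx":0.001,"ty":0,"tz":0,"roll":0},{"tx":0.0005,"ty":0,"tz":0,"roll":0},{"tx":0,"ty":0,"tz":0,"roll":0}]'

```text
time: 19.77
position: [0.6336, 0.1307, 0.1518]
ee_rot: [0.0, 0.999, -0.034, -0.005]
wrist_force: [-14.4, 0.1, 7.8]
width: 0.0393
grasp_force: 41.2
```

```bash
python3 ins.py
```

```text
gauge frame x,y -0.02 0.0001 z 0.1518 F [-14.4   0.1   7.8] T [-0.05  2.19  0.15]
```

move_arm --commands '[{"tx":-0.002,"ty":0,"tz":0,"roll":0},{"tx":0,"ty":0,"tz":0,"roll":0},{"tx":0,"ty":0,"tz":0,"roll":0}]'

```text
time: 20.02
position: [0.6331, 0.1307, 0.1519]
ee_rot: [0.0, 0.999, -0.034, -0.002]
wrist_force: [-6.4, 0.7, 3.1]
width: 0.0391
grasp_force: 40.7
```

move_arm --commands '[{"tx":0,"ty":0,"tz":0,"roll":0},{"tx":0,"ty":0,"tz":0,"roll":0},{"tx":0,"ty":0,"tz":0,"roll":0},{"tx":0,"ty":0,"tz":0,"roll":0},{"tx":0,"ty":0,"tz":0,"roll":0},{"tx":0,"ty":0,"tz":0,"roll":0},{"tx":0,"ty":0,"tz":0,"roll":0}]' --hand -0.6

```text
time: 20.6
position: [0.6348, 0.1305, 0.1525]
ee_rot: [-0.0, 0.999, -0.034, 0.0]
wrist_force: [1.1, -0.0, 0.4]
width: 0.0685
grasp_force: 0.0
```

move_arm --commands '[{"tx":0,"ty":0,"tz":-0.01,"roll":0},{"tx":0,"ty":0,"tz":-0.02,"roll":0},{"tx":0,"ty":0,"tz":-0.03,"roll":0},{"tx":0,"ty":0,"tz":-0.035,"roll":0},{"tx":-0.02,"ty":0,"tz":-0.02,"roll":0},{"tx":-0.04,"ty":0,"tz":0,"roll":0},{"tx":-0.04,"ty":0,"tz":0,"roll":0},{"tx":-0.04,"ty":0,"tz":0,"roll":0}]'

```text
time: 21.27
position: [0.4938, 0.1401, 0.2686]
ee_rot: [-0.0, 0.999, -0.034, 0.001]
wrist_force: [-0.4, -0.4, 0.3]
width: 0.068
grasp_force: 0.0
```

move_arm --commands '[{"tx":-0.04,"ty":0.02,"tz":0,"roll":0},{"tx":-0.04,"ty":0.03,"tz":0,"roll":0},{"tx":-0.03,"ty":0.03,"tz":0,"roll":0},{"tx":0,"ty":0.03,"tz":0,"roll":0},{"tx":0,"ty":0,"tz":0,"roll":0}]'

```text
time: 21.68
position: [0.3869, 0.041, 0.2681]
ee_rot: [0.001, 0.999, -0.036, 0.001]
wrist_force: [0.3, 0.4, 0.1]
width: 0.0682
grasp_force: 0.0
```

```bash
python3 - <<'E'
from gold import *
a=grab_frame("side");b=grab_frame("top");A=gold(a);B=gold(b);print(A,B)
t=np.linspace(0,2*np.pi,60);g=[.654,.1292,-.068,0]
L=np.vstack([np.c_[0*t+x,.02*np.cos(t),.093+.02*np.sin(t)] for x in(-.032,-.010)])
for p in(a,b):
    u=proj(p,W(g,L));print("exp home",u.min(0),u.max(0),proj(p,W(g,[-.021,0,.093])))
for s in A:
  for r in B:
    X,e=tri(a,s[1],b,r[1])
    if max(e)<2.5: print(s[1],r[1],X.round(4),np.round(e,1))
E
```

```text
[([511, 72, 31, 8, 107], [524.83, 75.73]), ([310, 214, 10, 15, 119], [314.81, 221.1]), ([249, 258, 14, 17, 189], [255.62, 265.65]), ([409, 269, 10, 16, 119], [413.57, 277.03])] [([372, 152, 24, 24, 236], [383.17, 164.04]), ([269, 211, 15, 11, 124], [275.74, 215.82]), ([298, 292, 15, 10, 134], [304.59, 296.38])]
exp home [307.07961513 213.4691923 ] [319.2463308 228.9319586] [[313.10838182 221.19186939]]
exp home [266.60215341 209.59410632] [284.41512883 220.69345897] [[275.5179292 215.1845879]]
[314.81, 221.1] [275.74, 215.82] [0.6341 0.1291 0.0935] [1.2 1.1]
[255.62, 265.65] [304.59, 296.38] [0.4415 0.0595 0.0233] [1.1 1. ]
```

```bash
python3 - <<'E'
from gold import *
a=grab_frame("side");b=grab_frame("top")
for v in(218,220,222,224): print(v,[tuple(int(c) for c in a["image"][v,u]) for u in range(314,330)])
for u in(273,275,277): print(u,[tuple(int(c) for c in b["image"][v,u]) for v in range(200,230)])
g=[.6535,.1292,-.068,0]
for x in(-.032,-.01,0): print(x,proj(a,W(g,[x,-.017,.095])),proj(b,W(g,[x,0,.112])))
E
```

```text
218 [(173, 127, 36), (170, 127, 39), (178, 131, 39), (176, 131, 35), (187, 139, 36), (126, 98, 48), (46, 44, 42), (25, 28, 32), (34, 33, 36), (89, 91, 91), (107, 105, 110), (105, 102, 106), (104, 103, 107), (106, 103, 106), (116, 114, 109), (131, 130, 124)]
220 [(152, 113, 35), (150, 110, 34), (150, 110, 33), (154, 113, 32), (163, 121, 36), (103, 77, 30), (37, 36, 38), (29, 33, 35), (28, 27, 31), (80, 79, 79), (105, 104, 107), (106, 105, 107), (103, 103, 105), (104, 103, 107), (130, 128, 122), (138, 135, 128)]
222 [(128, 94, 27), (126, 95, 31), (129, 97, 30), (136, 101, 36), (119, 88, 24), (117, 87, 23), (45, 40, 37), (31, 34, 36), (27, 26, 29), (74, 75, 75), (107, 104, 109), (106, 104, 107), (104, 104, 107), (103, 100, 105), (127, 124, 120), (135, 133, 126)]
224 [(112, 83, 24), (111, 84, 25), (108, 79, 28), (105, 78, 26), (106, 78, 24), (113, 82, 21), (43, 38, 33), (23, 25, 29), (23, 24, 24), (90, 88, 92), (106, 106, 109), (104, 104, 108), (103, 103, 106), (102, 100, 103), (138, 137, 131), (139, 135, 128)]
273 [(141, 140, 143), (138, 135, 138), (141, 140, 141), (136, 135, 137), (135
[... 798 characters left out ...]
90), (83, 82, 82), (74, 72, 71), (74, 74, 73)]
277 [(139, 139, 140), (138, 137, 139), (138, 138, 140), (138, 137, 139), (137, 136, 137), (129, 127, 131), (113, 112, 115), (75, 75, 76), (54, 54, 55), (48, 47, 48), (67, 56, 47), (92, 74, 50), (115, 91, 53), (126, 100, 55), (130, 103, 54), (129, 101, 54), (129, 103, 56), (126, 98, 54), (126, 99, 54), (118, 92, 46), (108, 85, 50), (80, 66, 44), (66, 59, 51), (70, 65, 64), (76, 75, 74), (78, 76, 74), (78, 75, 74), (68, 67, 65), (67, 63, 67), (69, 67, 68)]
-0.032 [[310.99995719 222.9257874 ]] [[274.46885806 219.62713748]]
-0.01 [[318.71012185 221.95999719]] [[275.32077465 210.20064464]]
0 [[322.19360668 221.52364911]] [[275.70772516 205.91902114]]
```

In the side image the dark gap between bush and block is only about 3.3 px, which is the 10 mm collar. The bush is fully home, so I'm handing in.

```bash
python3 -c "
from workcell import *
print(finish_job())"
```

```text
the job is handed in; nothing more can be done
None
```

The job is handed in: the wide bush is fully home on the gauge pin and the narrow bush is on the tray floor, neither was dropped, and the arm was clear of everything; no verdict came back.

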